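# Close the sample shaker and hold its enabling plunger at mid travel

### The job

Lower the shaker's open lid gently until it is fully closed. Only then press the hold-to-run plunger (the mushroom head on the small box, not the box with the bar-shaped knob) half-way down, 12 mm of its 24 mm, so that its top is level with the steel index fin beside it, never letting it go right down, and finish while still holding it there. Leave the cups, jar and bottle where they are.

Things in the scene. Friction and masses are not known exactly. Their poses are not given: they have to be found in the camera images.
- shaker: Benchtop sample shaker, fixed to the bench: white open-topped housing 220 x 220 mm, 120 mm high, with two cups inside its chamber. Origin: centre of its underside on the bench; its x axis points from its front (dark panel, robot side) to its back (hinge side), y to the left, z up.
- lid (a joint): Opening angle of the shaker's lid in rad: 0 fully closed (level), up to 1.2 open; it starts at 0.6 to 1.05. Lid: flat white plate 220 x 220 x 12 mm, 0.35 kg, with a grey finger tab (80 mm wide, 20 mm long, 10 mm thick) at the middle of its free edge. The hinge is stiff: the lid stays at any angle, and a push of 1 to 4 N near the free edge on its outer face closes it.
- lid_hinge (a point): Middle of the lid's hinge line, at the top back edge of the housing, 110 mm behind the shaker's centre and 120 mm above the bench. The hinge line runs along the shaker's y axis; the underside of the lid passes through it. Its axes turn with the lid: x along the plate away from the free edge, y along the hinge line, z out of the lid's outer face.
- lid_press (a point): Point on the lid's outer face (upper face when closed), on its centre line, 195 mm from the hinge line and 25 mm short of the plate's free edge; a good place to push. Moves with the lid; z is the outward normal of that face. When the lid is closed it is 132 mm above the bench.
- station: Hold-to-run box fixed to the bench, to the left or the right of the shaker: white case 85 x 85 mm, 55 mm high, on a round 60 mm column that is set to a different height each time (underside of the case 2 to 30 mm above the bench), with the mushroom plunger on its middle. A steel index fin (6 x 16 mm) stands 34 mm from the plunger's axis along the box's +x, its top 89 mm above the case's underside. Origin: centre of the case's underside.
- plunger (a joint): How far the plunger is pressed down, in m: 0 released, 0.012 half-way (head's top level with the index fin), 0.024 right down. Spring: starts to move at about 2.6 N, about 7.4 N at half-way, 12 N right down; springs back up if let go.
- plunger_top (a point): Centre of the top of the plunger's grey round head (34 mm diameter, 10 mm thick, on an 18 mm steel stem). 101 mm above the case's underside (station origin) when released, 89 mm at half-way; moves with the plunger straight down.
- knob_box: The other, similar white box 85 x 85 x 55 mm on the other side of the shaker, with a grey bar-shaped turning knob (60 x 13 mm, its top 87 mm above the case's underside), on a like column of its own height, in place of the plunger. Not used; fixed. Origin: centre of the case's underside.
- cup_a: White plastic sample cup, 70 mm across, 90 mm high, loose on the bench between robot and shaker, left. Leave alone. Origin: centre of the underside.
- cup_b: Second such cup, right. Leave alone. Origin: centre of the underside.
- jar: White jar with blue cap, 54 mm across, 75 mm high, loose beyond the left box. Leave alone. Origin: centre of the underside.
- bottle: Amber bottle, 56 mm across, 130 mm high, loose beyond the right box. Leave alone. Origin: centre of the underside.

How it is judged:
By the outcome, as a careful person would: the job done as asked, in the order asked, and still so for the second after the job is handed in, while the arm keeps its last pose, push and grip.
It also fails if it takes over 45 s, if anything falls off the work surface, if the arm or the gripper's body presses on something with over 40 N, if the wrist force passes 120 N, or if a joint passes its speed limit or range.

### The arm

A 6-joint arm with a two-finger parallel gripper is mounted at the origin on the work surface. World frame = base frame: x ahead of the robot, y to its left, z up, the work surface at z = 0. Lengths are in m, angles in rad, forces in N, time in s.
With the tool pointing down it reaches from about 0.275 to 0.825 m from the base axis. Payload 4.9 kg.
Tool frame: the origin (TCP) lies midway between the tips of the shut fingers; the grasp point (between the pads) lies 19 mm behind it (r.tcp_to_grasp is the distance from the TCP to the grasp point, in m); z points along the fingers, y is the direction in which the jaws open and shut (so a half turn about z gives the same grasp; the last joint's range is limited). The gripper opens to 85 mm and grips with 20 to 120 N. Pads are 22 mm wide; open, the fingers measure 114 mm over their backs; the gripper's body (76 mm by 85 mm) begins 54 mm behind the grasp point. The pads swing forward as they close: fully open they stand 13 mm farther back than shut.
Start: joints at [1.068, 0.326, -0.193, 1.052, 0, 1.437], TCP at [0.198, 0.513, 0.231] pointing down, gripper open.
Joint ranges: [-2.65, 2.65], [-0.97, 1.79], [-1.3, 1.35], [-1.93, 2.1], [-1.47, 1.37], [-3.14, 3.14]. Speed limits (rad/s): [2.57, 2.57, 3.14, 3.14, 3.14, 3.14].

### API

Orientations are given as a unit quaternion [w, x, y, z].
In Python, from station import r gives the robot as it stands.
- The arm moves only by the tool move_arm, never from a script. Its argument "series" is one flat list of numbers, 6 for each row, row after row: the shift along the tool's x, y, z in m, then the turn, a rotation vector about the tool's x, y, z in rad. In form: [tx, ty, tz, wx, wy, wz, tx, ty, tz, wx, wy, wz, ...]. A call has 1 to 20 rows; each row shifts and turns the pose as measured when the row begins, along the tool's axes as they then stand; what a row does not reach is not made up. A row lasts 1/10 s, in which the tool goes at most 50 mm and 8.59 degrees, less where a joint would pass 70% of its speed; a pose out of reach is approached as far as the arm can. A call with a gripper value outside its range is refused whole. "jaw" is the finger opening in m, from 0 to 0.0854, set as the call begins (left out, the last holds). The fingers move at their own pace and stop on an object; "squeeze" is the grip in N (left out, the last holds). Time passes only in rows, so rows that do not move let the fingers close. It gives the time, the measured TCP pose, the force and the opening at its end, in the units of the state.
- r.get_state(): the state, without advancing time (a new reading comes with each control period).
- r.get_image(name): name is "side" or "top" or "wrist"; returns the picture (420x560x3 uint8, blue, green, red); there is no depth.
- r.get_calibration(name): a dict with "intrinsics" (3x3 intrinsics, pixels), "position" and "orientation" of the camera in the world; the wrist camera has in their place "tool_from_camera" (4x4, takes a point from camera to tool coordinates, whose origin is the TCP and whose axes are the flange's). Camera axes: x right, y down, z forward; pixel columns grow to the right and rows downward; lengths in m; the calibration is good to about 2 mm. A picture is of the moment at which its call begins: read the wrist's pose just before it. get_calibration takes no time and is no camera call.
- r.hand_in(): hands the job in, once; it reports no verdict.
The state is a dict: "time_s": time; "qpos": joint angles; "qd": joint speeds; "effort": joint torques, N m; "tcp_pos": TCP position; "tool_rot": TCP orientation; "ft_force": force on the tool from outside, world axes, zero at the start; "ft_torque": the same for the moment, N m; "width": finger opening in m.
Only numpy, scipy, OpenCV 4.12 (cv2) and the standard library are available. Lean on these libraries where they do the work, as an engineer would, in place of code of your own. Each camera call takes 0.05 s, during which the arm holds its last target.

## Working session

There is one attempt and no reset: what is moved stays moved. The work goes in short steps, Python scripts to look and compute and a tool call to move; the robot and the scene stay as the last step left them, time stands still between calls to the robot, and variables do not carry over. Pictures are saved under pics/ and viewed, and the job is handed in when it is done.

Besides the shell and the picture viewer there is one more tool, called after "Request:" by a JSON object that holds its "op" and its "data", one argument or row to a line. move_arm: Moves the arm, as the interface text tells. Its arguments: {"type":"object","properties":{"series":{"type":"array"},"jaw":{"type":"number"},"squeeze":{"type":"number"}},"required":["series"]}

```bash
ls; mkdir -p pics; python3 - <<'E'
from station import r
import cv2,numpy as np
s=r.get_state(); print(s)
for n in ["side","top","wrist"]:
    cv2.imwrite(f"pics/{n}0.png",r.get_image(n)); print(n,r.get_calibration(n))
E
```

```text
pics
{'time_s': 0.0, 'qpos': array([ 1.06780308e+00,  3.26945838e-01, -1.93563863e-01,  1.05200709e+00,
        4.27508186e-05,  1.43660827e+00]), 'qd': array([0.00075311, 0.00073743, 0.00050314, 0.00178442, 0.00082658,
       0.00067005]), 'effort': array([-3.92855941e-05, -4.43398619e+01,  2.62442708e+01,  1.55304320e-02,
       -5.95144593e-05, -4.44348771e-06]), 'tcp_pos': array([0.19796847, 0.51252293, 0.23050837]), 'tool_rot': array([-2.89748514e-04,  1.83359239e-01,  9.83045599e-01, -8.10246769e-04]), 'ft_force': array([-0.30164157, -0.07706844, -0.82940903]), 'ft_torque': array([ 0.00198306,  0.02362014, -0.00714686]), 'width': 0.08570477377293478}
side {'intrinsics': array([[387.55860353,   0.        , 277.85730297],
       [  0.        , 387.55860353, 209.51623572],
       [  0.        ,   0.        ,   1.        ]]), 'position': array([ 0.4193143 , -0.68419566,  0.64332985]), 'orientation': array([-0.43549002,  0.89796013, -0.05502894,  0.03143022])}
top {'intrinsics': array([[544.33952528,   0.        , 266.63897933],
       [  0.        , 544.33952528, 213.63511902],
       [  0.        ,   0.        ,   1.        ]]), 'position': array([0.22228775, 0.01226841, 1.57064165]), 'orientation': array([-0.06259487,  0.71403294, -0.69347311,  0.07303347])}
wrist {'intrinsics': array([[338.83942249,   0.        , 273.0841149 ],
       [  0.        , 338.83942249, 208.31897483],
       [  0.        ,   0.        ,   1.        ]]), 'tool_from_camera': array([[ 6.43808645e-04, -9.61360315e-01, -2.75292445e-01,
         7.01436220e-02],
       [ 9.99998202e-01,  1.27943899e-04,  1.89183288e-03,
        -4.58794506e-04],
       [-1.78351107e-03, -2.75293168e-01,  9.61358669e-01,
        -1.43011283e-01],
       [ 0.00000000e+00,  0.00000000e+00,  0.00000000e+00,
         1.00000000e+00]])}
```

View pics/side0.png

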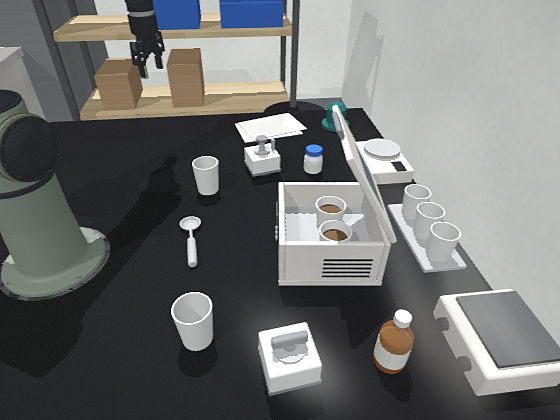

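View pics/top0.png

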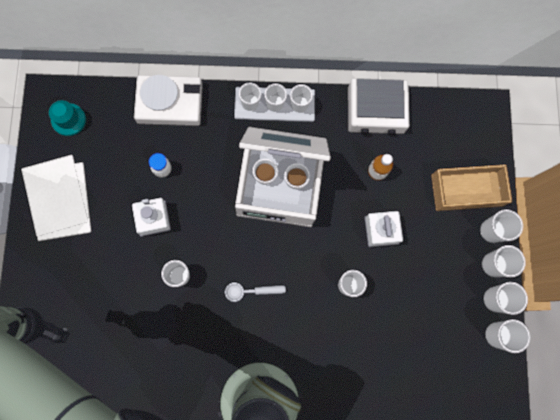

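View pics/wrist0.png

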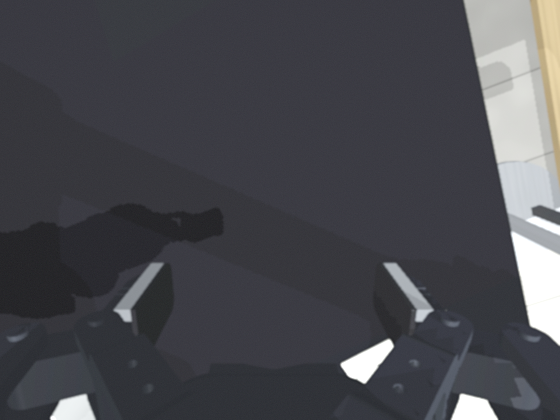

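The plunger box is on the left: side view about (262,157), top view about (150,215). The knob box is on the right. The lid stands open, with its hinge at the back. I'll enlarge these areas.

```bash
cat > h.py <<'E'
import numpy as np,cv2
from scipy.spatial.transform import Rotation as R
from station import r
def rot(q): return R.from_quat([q[1],q[2],q[3],q[0]]).as_matrix()
def cam(n):
    c=r.get_calibration(n);K=c["intrinsics"]
    if n=="wrist":
        s=r.get_state();T=np.eye(4);T[:3,:3]=rot(s["tool_rot"]);T[:3,3]=s["tcp_pos"]
        T=T@c["tool_from_camera"];return K,T[:3,:3],T[:3,3]
    return K,rot(c["orientation"]),c["position"]
def ray(C,px):
    K,Rm,p=C;d=Rm@np.linalg.solve(K,[px[0],px[1],1.]);return p,d/np.linalg.norm(d)
def tri(*obs):
    A=0;b=0;rs=[ray(C,px) for C,px in obs]
    for p,d in rs:
        M=np.eye(3)-np.outer(d,d);A=A+M;b=b+M@p
    x=np.linalg.solve(A,b)
    return x,[np.linalg.norm((np.eye(3)-np.outer(d,d))@(x-p)) for p,d in rs]
def onz(C,px,z):
    p,d=ray(C,px);return p+d*(z-p[2])/d[2]
def proj(C,P):
    K,Rm,p=C;c=Rm.T@(np.asarray(P)-p);return (K@(c/c[2]))[:2]
def crop(img,x0,y0,x1,y1,f,name):
    cv2.imwrite(name,cv2.resize(img[y0:y1,x0:x1],None,fx=f,fy=f,interpolation=cv2.INTER_CUBIC))
E
python3 - <<'E'
from h import *
t=cv2.imread('pics/top0.png');s=cv2.imread('pics/side0.png')
crop(t,110,140,210,240,6,'pics/t_st.png')
crop(t,225,115,345,235,5,'pics/t_sh.png')
crop(s,230,120,330,190,8,'pics/s_st.png')
crop(s,265,95,405,295,4,'pics/s_sh.png')
E
```

```text
(no output)
```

View pics/t_st.png

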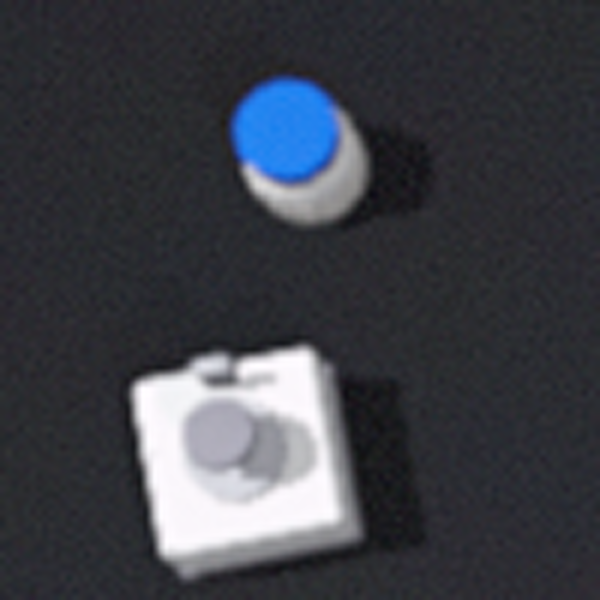

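View pics/t_sh.png

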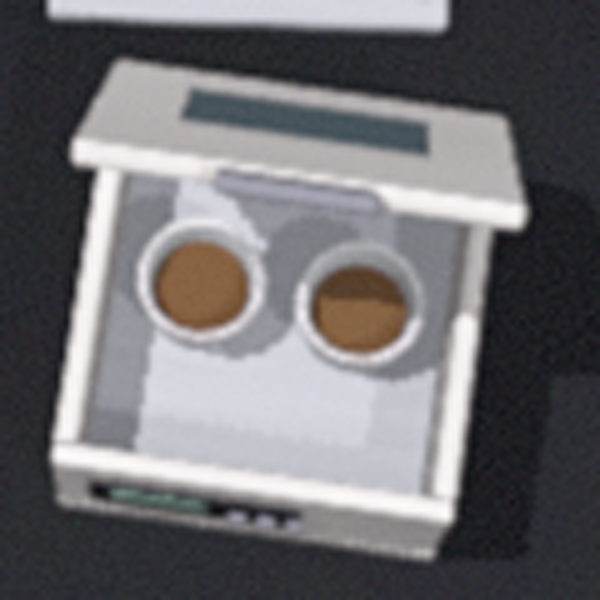

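View pics/s_st.png

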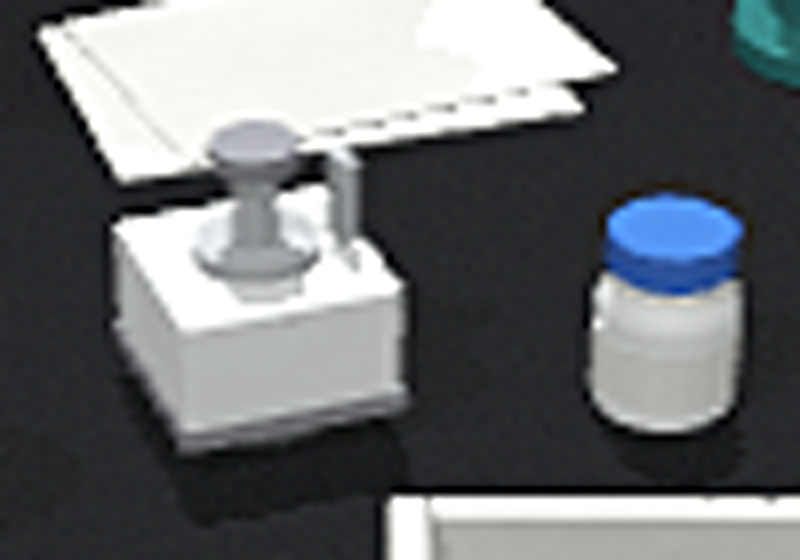

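View pics/s_sh.png

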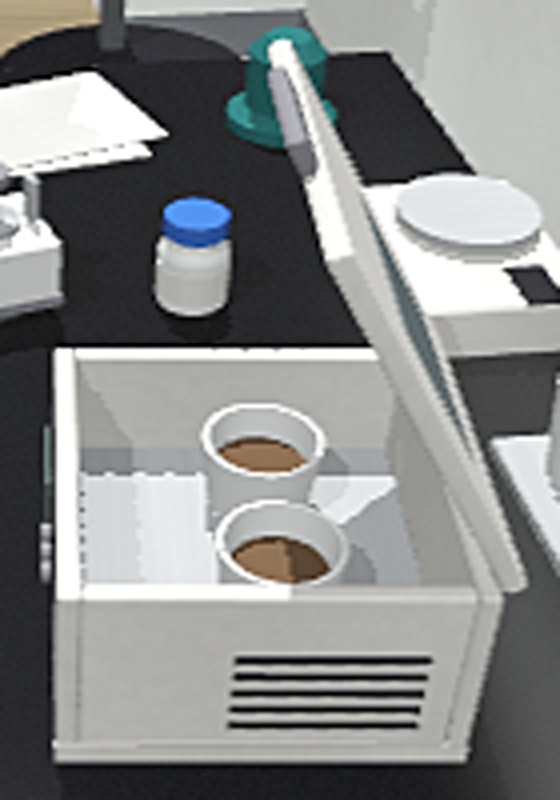

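```bash
cat > fit.py <<'E'
from h import *
from scipy.optimize import least_squares
T=cam('top');S=cam('side')
def u(px,f,x0,y0): return np.array([(px[0]+.5)/f-.5+x0,(px[1]+.5)/f-.5+y0])
tc=lambda a,b:(T,u((a,b),5,225,115)); sc=lambda a,b:(S,u((a,b),4,265,95))
# shaker
def lidp(al,y,n,th): # al from hinge, n normal height
    return np.array([.11-al*np.cos(th)+n*np.sin(th),y,.12+al*np.sin(th)+n*np.cos(th)])
H=[((-.11,.11,.12),tc(53,465)),((-.11,-.11,.12),tc(453,516)),((-.11,.11,0),tc(60,507)),((-.11,-.11,0),tc(437,558)),
 ((-.11,-.11,.12),sc(55,598)),((-.11,-.11,0),sc(53,760)),((.11,-.11,0),sc(465,760)),((-.11,.11,.12),sc(55,350))]
L=[((.22,.11,.012),tc(75,140)),((.22,-.11,.012),tc(527,205)),((.22,.11,0),tc(73,160)),((.22,-.11,0),tc(525,225)),
 ((0,.11,.012),tc(122,60)),((0,-.11,.012),tc(510,118)),((.22,-.11,.012),sc(352,236)),((.22,-.11,0),sc(330,262)),((0,-.11,.012),sc(522,588))]
def W(p,x): 
    c,s=np.cos(x[2]),np.sin(x[2]);return np.array([x[0]+c*p[0]-s*p[1],x[1]+s*p[0]+c*p[1],p[2]])
def res(x):
    o=[]
    for p,(C,px) in H:o.append(proj(C,W(p,x))-px)
    for p,(C,px) in L:o.append(proj(C,W(lidp(*p,x[3]),x))-px)
    return np.concatenate(o)
f=least_squares(res,[.6,0,-.1,.9],loss='soft_l1');print('shaker',f.x.round(4));print(res(f.x).reshape(-1,2).round(1).tolist())
x=f.x
for th in (x[3],0):print('lid_press',th,W(lidp(.195,0,.012,th),x),'tabtip',W(lidp(.24,0,.006,th),x))
tc=lambda a,b:(T,u((a,b),6,110,140)); sc=lambda a,b:(S,u((a,b),8,230,120))
print('plunger tri',tri(tc(220,432),sc(256,142)));print('fin tri',tri(tc(214,361),sc(343,152)))
c=.0425
B=[((-c,c,.055),tc(160,562)),((-c,-c,.055),tc(345,525)),((c,c,.055),tc(133,383)),((c,-c,.055),tc(315,347)),
 ((-c,c,.055),sc(112,228)),((-c,-c,.055),sc(187,332)),((c,-c,.055),sc(405,290)),((-c,-c,0),sc(180,447)),((c,-c,0),sc(408,403)),
 ((0,0,.101),tc(220,432)),((0,0,.101),sc(256,142)),((.034,0,.089),tc(214,361)),((.034,0,.089),sc(343,152))]
def res2(x): return np.concatenate([proj(C,W(p,x)+[0,0,x[3]])-px for p,(C,px) in B])
g=least_squares(res2,[.55,.3,.1,.02],loss='soft_l1');print('station',g.x.round(4),'top',g.x[3]+.101);print(res2(g.x).reshape(-1,2).round(1).tolist())
E
python3 fit.py
```

```text
shaker [ 0.6164 -0.0405 -0.1155  1.0516]
[[-0.3, -0.4], [-0.1, 1.0], [-0.1, -0.5], [-1.2, 0.1], [0.0, 0.9], [-0.0, 1.2], [-0.9, 0.9], [-1.1, -0.4], [-0.2, -0.8], [-0.0, -0.8], [-0.4, 0.1], [-0.5, 0.1], [-1.5, 0.1], [-0.9, -0.3], [0.6, 4.1], [-0.6, 0.7], [1.2, 1.1]]
lid_press 1.051640848482802 [ 0.6399073  -0.04326481  0.29526027] tabtip [ 0.61255477 -0.04009095  0.33135412]
lid_press 0 [ 0.53196139 -0.03073925  0.132     ] tabtip [ 0.48726131 -0.02555245  0.126     ]
plunger tri (array([0.50300399, 0.32199839, 0.11363354]), [np.float64(0.0014299663727840729), np.float64(0.0014299663727840703)])
fin tri (array([0.53659495, 0.328946  , 0.10431221]), [np.float64(0.0002534906742391649), np.float64(0.0002534906742389886)])
station [0.5026 0.3221 0.239  0.0134] top 0.11437675323715009
[[0.7, -1.1], [0.0, -1.2], [0.1, -0.5], [-0.3, -0.6], [-0.3, -1.1], [-1.0, -0.3], [-0.4, -0.3], [0.5, 1.5], [-1.0, 1.6], [-0.1, -0.4], [-0.6, -0.1], [-0.3, 0.4], [-0.5, 0.4]]
```

Both fits have residuals of about 1 px.
- **Shaker:** centre (0.616, −0.041), yaw −0.116, lid at about 1.05 rad.
- **Plunger top:** about (0.503, 0.322, 0.114).

First I'll rise, close the jaws and align the yaw.

Request:
{"op": "move_arm", "data": {
  "series": [0, 0, -0.045, 0, 0, -0.063, 0, 0, -0.045, 0, 0, -0.063, 0, 0, -0.045, 0, 0, -0.063, 0, 0, -0.045, 0, 0, -0.063],
  "jaw": 0,
  "squeeze": 40
}}

```text
time_s: 0.55
tcp_pos: [0.196, 0.5087, 0.407]
tool_rot: [-0.005, 0.054, 0.999, -0.01]
ft_force: [0.5, 1.5, -0.7]
width: 0.0282
```

```bash
cat >> h.py <<'E'
def delta(t,v=True):
    s=r.get_state();M=rot(s["tool_rot"]);d=M.T@(np.array(t)-s["tcp_pos"])
    print('t',s['time_s'],'tcp',s['tcp_pos'].round(4),'F',s['ft_force'].round(2),'w',round(s['width'],4),'delta tool',d.round(4),'|d|',np.linalg.norm(d).round(4));print('axes',M.T.round(3).tolist());return d
E
python3 -c "
from h import *
delta([.665,-.046,.41])"
```

```text
t 0.55 tcp [0.196  0.5087 0.407 ] F [ 0.47  1.46 -0.71] w 0.0282 delta tool [-0.5258 -0.5013  0.0025] |d| 0.7265
axes [[-0.994, 0.107, 0.008], [0.107, 0.994, -0.02], [-0.01, -0.019, -1.0]]
```

Request:
{"op": "move_arm", "data": {
  "series": [-0.02, -0.019, 0, 0, 0, 0, -0.035, -0.0335, 0, 0, 0, 0, -0.035, -0.0335, 0, 0, 0, 0, -0.035, -0.0335, 0, 0, 0, 0, -0.035, -0.0335, 0, 0, 0, 0, -0.035, -0.0335, 0, 0, 0, 0, -0.035, -0.0335, 0, 0, 0, 0, -0.035, -0.0335, 0, 0, 0, 0, -0.035, -0.0335, 0, 0, 0, 0, -0.035, -0.0335, 0, 0, 0, 0, -0.035, -0.0335, 0, 0, 0, 0, -0.035, -0.0335, 0, 0, 0, 0, -0.035, -0.0335, 0, 0, 0, 0, -0.035, -0.0335, 0, 0, 0, 0, -0.02, -0.02, 0, 0, 0, 0]
}}

```text
time_s: 2.05
tcp_pos: [0.653, -0.0264, 0.4129]
tool_rot: [-0.003, 0.048, 0.999, -0.003]
ft_force: [0.5, 0.2, -0.4]
width: -0.0
```

```bash
python3 -c "
from h import *
delta([.665,-.046,.41])"
```

```text
t 2.05 tcp [ 0.653  -0.0264  0.4129] F [ 0.48  0.16 -0.36] w -0.0 delta tool [-0.0139 -0.0183  0.0029] |d| 0.0232
axes [[-0.995, 0.096, 0.005], [0.096, 0.995, -0.005], [-0.006, -0.005, -1.0]]
```

Request:
{"op": "move_arm", "data": {
  "series": [-0.003, -0.019, 0.01, 0, 0, 0, 0, -0.001, 0.03, 0, 0, 0, 0, 0, 0.03, 0, 0, 0, 0, 0, 0.02, 0, 0, 0, 0, 0, 0.01, 0, 0, 0]
}}

```text
time_s: 2.55
tcp_pos: [0.6564, -0.0548, 0.3057]
tool_rot: [-0.004, 0.052, 0.999, -0.003]
ft_force: [-0.3, 0.5, -0.1]
width: 0.0004
```

```bash
python3 -c "
from h import *
delta([.651,-.044,.295])
for n in ['side','wrist']: cv2.imwrite(f'pics/{n}1.png',r.get_image(n))
crop(cv2.imread('pics/side1.png'),250,40,450,190,4,'pics/side1c.png')"
```

```text
t 2.55 tcp [ 0.6564 -0.0548  0.3057] F [-0.29  0.47 -0.1 ] w 0.0004 delta tool [0.0064 0.0103 0.0107] |d| 0.0161
axes [[-0.994, 0.105, 0.008], [0.105, 0.994, -0.006], [-0.008, -0.005, -1.0]]
```

View pics/side1c.png

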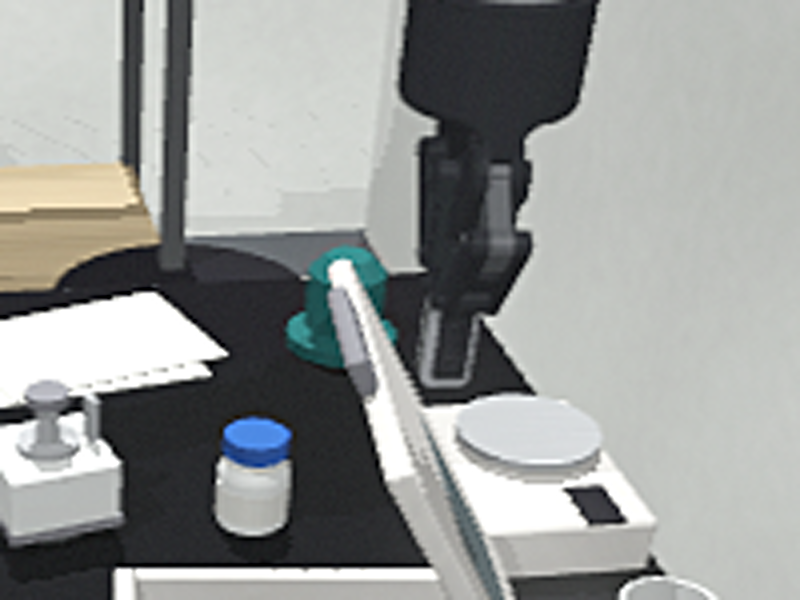

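View pics/wrist1.png

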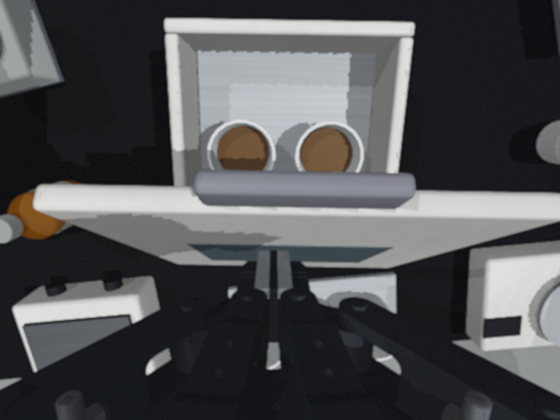

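```bash
cat >> h.py <<'E'
SH=[.6164,-.0405,-.1155]
def lt(th,al=.19,off=.011):
    x=.11-al*np.cos(th)+.012*np.sin(th)+off;z=.12+al*np.sin(th)+.012*np.cos(th)
    c,s=np.cos(SH[2]),np.sin(SH[2]);return np.array([SH[0]+c*x,SH[1]+s*x,z])
def rows(ths,**k):
    s=r.get_state();M=rot(s["tool_rot"]);p=s["tcp_pos"]
    for t in ths:
        q=lt(t,**k);print(round(t,3),(M.T@(q-p)).round(4),q.round(4));p=q
E
python3 -c "
from h import *
rows(np.arange(1.05,-.01,-.05))"
```

```text
1.05 [0.0041 0.0095 0.0154] [ 0.653  -0.0447  0.2908]
1.0 [0.0084 0.0001 0.0045] [ 0.6447 -0.0438  0.2864]
0.95 [0.0082 0.0001 0.0049] [ 0.6365 -0.0428  0.2815]
0.9 [0.0079 0.0001 0.0053] [ 0.6286 -0.0419  0.2763]
0.85 [0.0076 0.0001 0.0057] [ 0.621  -0.041   0.2707]
0.8 [0.0073 0.0001 0.0061] [ 0.6137 -0.0402  0.2647]
0.75 [0.007  0.0001 0.0064] [ 0.6066 -0.0394  0.2583]
0.7 [0.0067 0.0001 0.0068] [ 0.5999 -0.0386  0.2516]
0.65 [0.0063 0.0001 0.0071] [ 0.5936 -0.0379  0.2445]
0.6 [0.006  0.0001 0.0074] [ 0.5876 -0.0372  0.2372]
0.55 [0.0056 0.0001 0.0077] [ 0.5819 -0.0365  0.2295]
0.5 [0.0052 0.0001 0.008 ] [ 0.5767 -0.0359  0.2216]
0.45 [0.0048 0.0001 0.0082] [ 0.5718 -0.0353  0.2134]
0.4 [0.0044 0.0001 0.0084] [ 0.5674 -0.0348  0.205 ]
0.35 [0.004  0.0001 0.0087] [ 0.5634 -0.0343  0.1964]
0.3 [0.0035 0.0001 0.0088] [ 0.5598 -0.0339  0.1876]
0.25 [0.0031 0.0001 0.009 ] [ 0.5567 -0.0336  0.1786]
0.2 [0.0026 0.0001 0.0091] [ 0.554  -0.0333  0.1695]
0.15 [0.0022 0.0001 0.0093] [ 0.5518 -0.033   0.1603]
0.1 [0.0017 0.0001 0.0094] [ 0.55   -0.0328  0.1509]
0.05 [0.0012 0.0001 0.0094] [ 0.5487 -0.0326  0.1415]
-0.0 [0.0008 0.0001 0.0095] [ 0.5479 -0.0325  0.132 ]
```

Request:
{"op": "move_arm", "data": {
  "series": [0.002, 0.006, 0.008, 0, 0, 0, 0.002, 0.003, 0.007, 0, 0, 0, 0.0084, 0, 0.0045, 0, 0, 0, 0.0082, 0, 0.005, 0, 0, 0, 0.0079, 0, 0.0053, 0, 0, 0]
}}

```text
time_s: 3.15
tcp_pos: [0.633, -0.0417, 0.2806]
tool_rot: [0.003, 0.051, 0.999, -0.004]
ft_force: [1.8, -1.4, 0.6]
width: 0.0002
```

```bash
python3 -c "
from h import *
delta(lt(.9))
rows([.85,.8,.75])
print(r.get_state()['qpos'].round(3))
cv2.imwrite('pics/side2.png',r.get_image('side'))
crop(cv2.imread('pics/side2.png'),250,40,450,190,4,'pics/side2c.png')"
```

```text
t 3.15 tcp [ 0.633  -0.0417  0.2806] F [ 1.76 -1.38  0.63] w 0.0002 delta tool [ 0.0043 -0.0007  0.0042] |d| 0.0061
axes [[-0.995, 0.102, -0.006], [0.103, 0.995, -0.008], [0.005, -0.009, -1.0]]
0.85 [ 0.0121 -0.0005  0.0098] [ 0.621  -0.041   0.2707]
0.8 [0.0074 0.0001 0.006 ] [ 0.6137 -0.0402  0.2647]
0.75 [0.0071 0.0001 0.0063] [ 0.6066 -0.0394  0.2583]
[-0.178  0.459  0.133  1.238 -0.008 -0.076]
```

View pics/side2c.png

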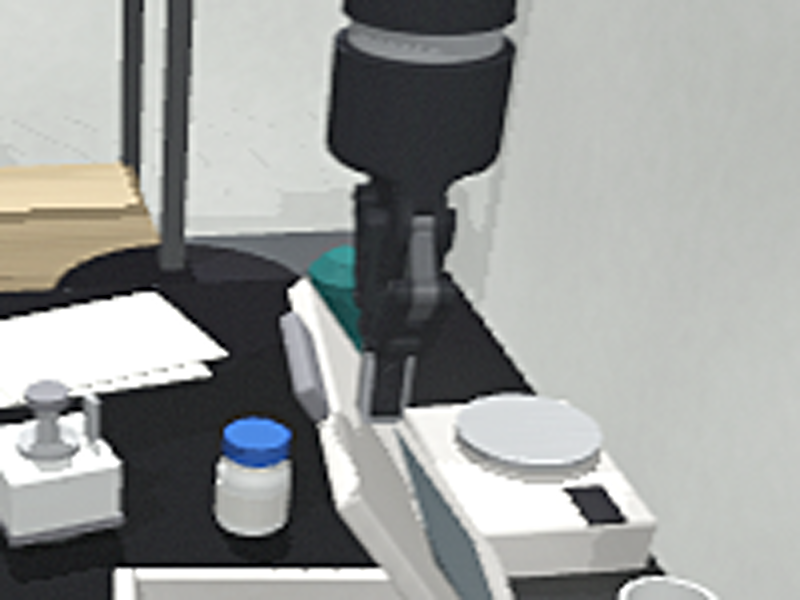

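The finger tip is on the outer face and the lid is moving at about 2 N. I'll carry on along the arc.

Request:
{"op": "move_arm", "data": {
  "series": [0.009, 0, 0.007, 0, 0, 0, 0.0085, 0, 0.007, 0, 0, 0, 0.008, 0, 0.007, 0, 0, 0, 0.0075, 0, 0.0075, 0, 0, 0, 0.007, 0, 0.0075, 0, 0, 0, 0.0065, 0, 0.008, 0, 0, 0]
}}

```text
time_s: 3.8
tcp_pos: [0.5911, -0.0361, 0.2428]
tool_rot: [0.012, 0.05, 0.999, -0.006]
ft_force: [0.4, -0.4, 1.8]
width: 0.0003
```

```bash
python3 -c "
from h import *
delta(lt(.6))
rows([.6,.55,.5,.4,.3,.2])"
```

```text
t 3.8 tcp [ 0.5911 -0.0361  0.2428] F [ 0.42 -0.39  1.79] w 0.0003 delta tool [ 0.0036 -0.0013  0.0055] |d| 0.0067
axes [[-0.995, 0.1, -0.025], [0.1, 0.995, -0.01], [0.023, -0.013, -1.0]]
0.6 [ 0.0036 -0.0013  0.0055] [ 0.5876 -0.0372  0.2372]
0.55 [0.0059 0.0002 0.0075] [ 0.5819 -0.0365  0.2295]
0.5 [0.0055 0.0002 0.0078] [ 0.5767 -0.0359  0.2216]
0.4 [0.0097 0.0003 0.0163] [ 0.5674 -0.0348  0.205 ]
0.3 [0.0081 0.0003 0.0172] [ 0.5598 -0.0339  0.1876]
0.2 [0.0063 0.0003 0.018 ] [ 0.554  -0.0333  0.1695]
```

Request:
{"op": "move_arm", "data": {
  "series": [0.0065, 0, 0.008, 0, 0.008, 0, 0.0062, 0, 0.008, 0, 0.008, 0, 0.006, 0, 0.0085, 0, 0.008, 0, 0.0055, 0, 0.0088, 0, 0.004, 0, 0.005, 0, 0.009, 0, 0.004, 0, 0.0046, 0, 0.009, 0, 0.004, 0, 0.0042, 0, 0.009, 0, 0.004, 0]
}}

```text
time_s: 4.5
tcp_pos: [0.5539, -0.032, 0.1804]
tool_rot: [-0.006, 0.049, 0.999, -0.005]
ft_force: [1.4, 1.5, 0.2]
width: 0.0003
```

```bash
python3 -c "
from h import *
delta(lt(.25))
rows([.25,.2,.15,.1,.05,0])
cv2.imwrite('pics/side3.png',r.get_image('side'))
crop(cv2.imread('pics/side3.png'),230,100,430,300,4,'pics/side3c.png')"
```

```text
t 4.5 tcp [ 0.5539 -0.032   0.1804] F [1.42 1.46 0.21] w 0.0003 delta tool [-0.003  -0.0013  0.0018] |d| 0.0037
axes [[-0.995, 0.099, 0.011], [0.099, 0.995, -0.01], [-0.012, -0.009, -1.0]]
0.25 [-0.003  -0.0013  0.0018] [ 0.5567 -0.0336  0.1786]
0.2 [0.0026 0.0001 0.0092] [ 0.554  -0.0333  0.1695]
0.15 [0.0021 0.0001 0.0093] [ 0.5518 -0.033   0.1603]
0.1 [0.0017 0.0001 0.0094] [ 0.55   -0.0328  0.1509]
0.05 [0.0012 0.0001 0.0094] [ 0.5487 -0.0326  0.1415]
0 [0.0007 0.0001 0.0095] [ 0.5479 -0.0325  0.132 ]
```

View pics/side3c.png

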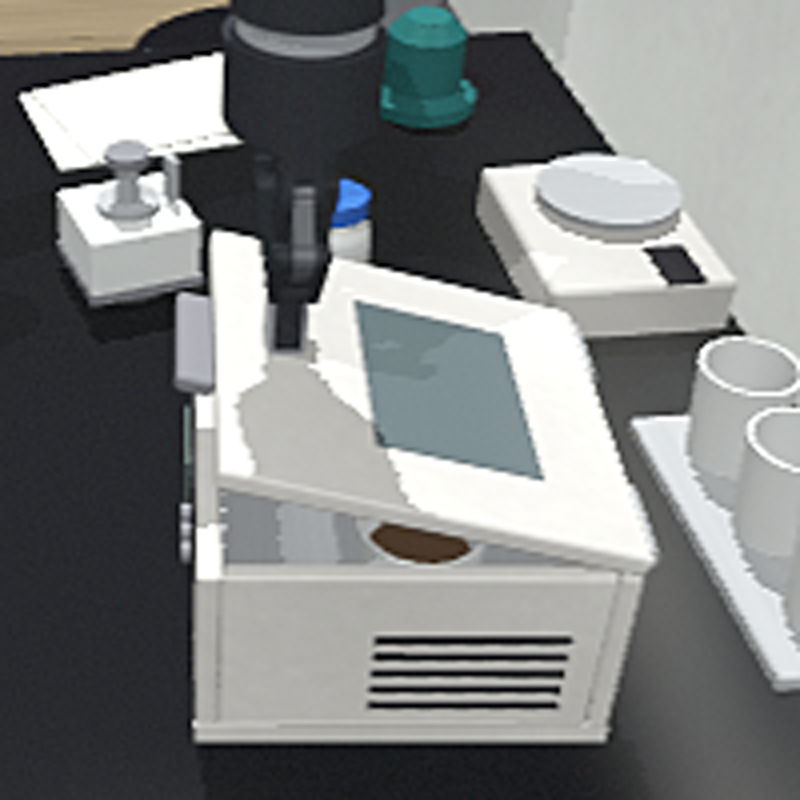

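The lid is at about 0.25 rad, and I can still see a gap at the front. I'll close the rest more slowly.

Request:
{"op": "move_arm", "data": {
  "series": [0.001, 0, 0.008, 0, 0, 0, 0.001, 0, 0.008, 0, 0, 0, 0.001, 0, 0.008, 0, 0, 0, 0.001, 0, 0.007, 0, 0, 0, 0.001, 0, 0.006, 0, 0, 0, 0.001, 0, 0.005, 0, 0, 0]
}}

```text
time_s: 5.15
tcp_pos: [0.5443, -0.0312, 0.1329]
tool_rot: [-0.008, 0.049, 0.999, -0.004]
ft_force: [0.0, 0.9, 1.2]
width: 0.0001
```

Request:
{"op": "move_arm", "data": {
  "series": [0, 0, 0.002, 0, 0, 0, 0, 0, 0.002, 0, 0, 0]
}}

```text
time_s: 5.35
tcp_pos: [0.5444, -0.0312, 0.1324]
tool_rot: [-0.007, 0.049, 0.999, -0.004]
ft_force: [-6.7, 1.7, 22.5]
width: -0.0001
```

Motion has stopped at z≈0.132 with the force rising, so the lid is seated. I'll back off and look.

Request:
{"op": "move_arm", "data": {
  "series": [0, 0, -0.01, 0, 0, 0, 0, 0, -0.03, 0, 0, 0, 0, 0, -0.04, 0, 0, 0, 0, 0, -0.02, 0, 0, 0]
}}

```text
time_s: 5.75
tcp_pos: [0.5429, -0.0301, 0.2327]
tool_rot: [-0.011, 0.049, 0.999, -0.004]
ft_force: [0.2, 0.0, -0.1]
width: -0.0002
```

```bash
python3 -c "
from h import *
delta([.503,.322,.19])
cv2.imwrite('pics/side4.png',r.get_image('side'));cv2.imwrite('pics/wrist4.png',r.get_image('wrist'))
crop(cv2.imread('pics/side4.png'),230,100,430,300,4,'pics/side4c.png')"
```

```text
t 5.75 tcp [ 0.5429 -0.0301  0.2327] F [ 0.18  0.04 -0.09] w -0.0002 delta tool [0.0735 0.3469 0.0409] |d| 0.357
axes [[-0.995, 0.099, 0.022], [0.099, 0.995, -0.01], [-0.023, -0.008, -1.0]]
```

View pics/side4c.png

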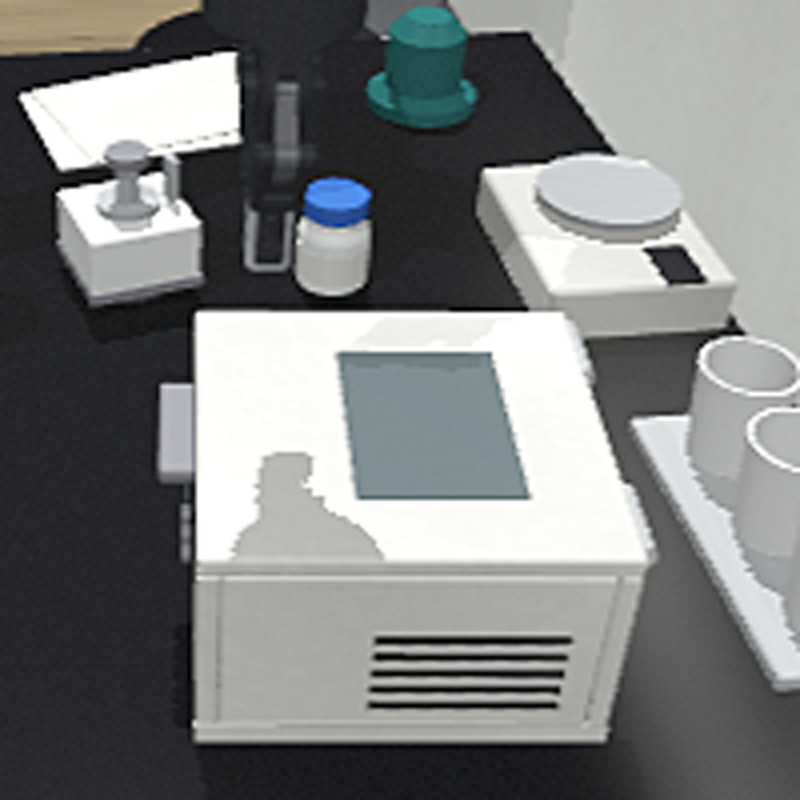

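Side view: the lid lies flat on the housing, with the rim line parallel at (195–645, 560–575) in the crop and no gap. Next, the plunger, stopping for two wrist views on the way.

Request:
{"op": "move_arm", "data": {
  "series": [0.017, 0.04, 0, 0, -0.006, 0, 0.0175, 0.04, 0, -0.002, -0.006, 0, 0.0175, 0.04, 0, -0.002, -0.006, 0, 0.0175, 0.04, 0, -0.002, -0.004, 0, 0.0175, 0.04, 0, -0.002, 0, 0, 0.0175, 0.04, 0, 0, 0, 0, 0.0175, 0.04, 0, 0, 0, 0, 0, 0, 0, 0, 0, 0]
}}

```text
time_s: 6.65
tcp_pos: [0.4453, 0.2677, 0.2229]
tool_rot: [-0.002, 0.053, 0.999, -0.003]
ft_force: [0.4, -1.1, -0.1]
width: -0.0001
```

```bash
python3 -c "
from h import *
delta([.45,.34,.23])
C=cam('wrist');np.save('w5.npy',np.column_stack([C[1],C[2]]))
cv2.imwrite('pics/wrist5.png',r.get_image('wrist'))"
```

```text
t 6.65 tcp [0.4453 0.2677 0.2229] F [ 0.42 -1.1  -0.11] w -0.0001 delta tool [ 0.003   0.0724 -0.0075] |d| 0.0728
axes [[-0.994, 0.105, 0.003], [0.105, 0.994, -0.006], [-0.004, -0.005, -1.0]]
```

View pics/wrist5.png

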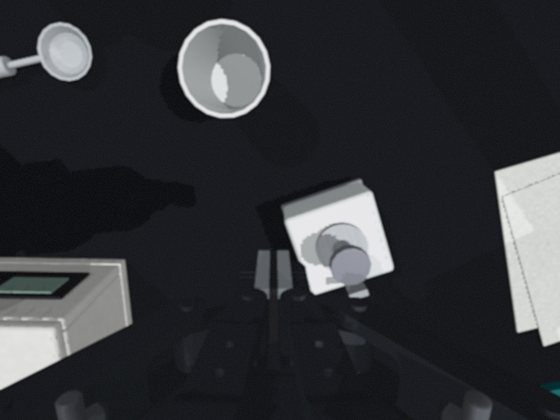

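Request:
{"op": "move_arm", "data": {
  "series": [0.005, 0.03, -0.003, 0, 0, 0, 0.005, 0.04, 0, 0, 0, 0, 0.005, 0.04, 0, 0, 0, 0, 0, 0.015, 0, 0, 0, 0, 0, 0, 0, 0, 0, 0]
}}

```text
time_s: 7.2
tcp_pos: [0.4458, 0.3894, 0.2196]
tool_rot: [-0.004, 0.057, 0.998, -0.007]
ft_force: [-0.2, 0.2, -0.1]
width: 0.0001
```

```bash
python3 -c "
from h import *
delta([.503,.322,.15])
C=cam('wrist');np.save('w6.npy',np.column_stack([C[1],C[2]]))
cv2.imwrite('pics/wrist6.png',r.get_image('wrist'))
crop(cv2.imread('pics/wrist5.png'),270,170,410,310,5,'pics/w5c.png')
crop(cv2.imread('pics/wrist6.png'),90,150,290,300,4,'pics/w6c.png')"
```

```text
t 7.2 tcp [0.4458 0.3894 0.2196] F [-0.23  0.22 -0.11] w 0.0001 delta tool [-0.065  -0.0595  0.0701] |d| 0.1126
axes [[-0.993, 0.114, 0.007], [0.114, 0.993, -0.014], [-0.008, -0.013, -1.0]]
```

View pics/w5c.png

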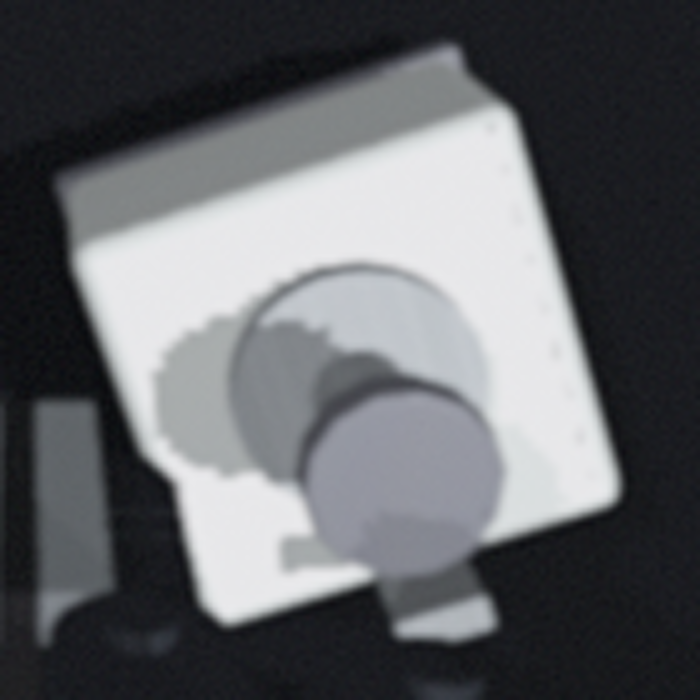

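View pics/w6c.png

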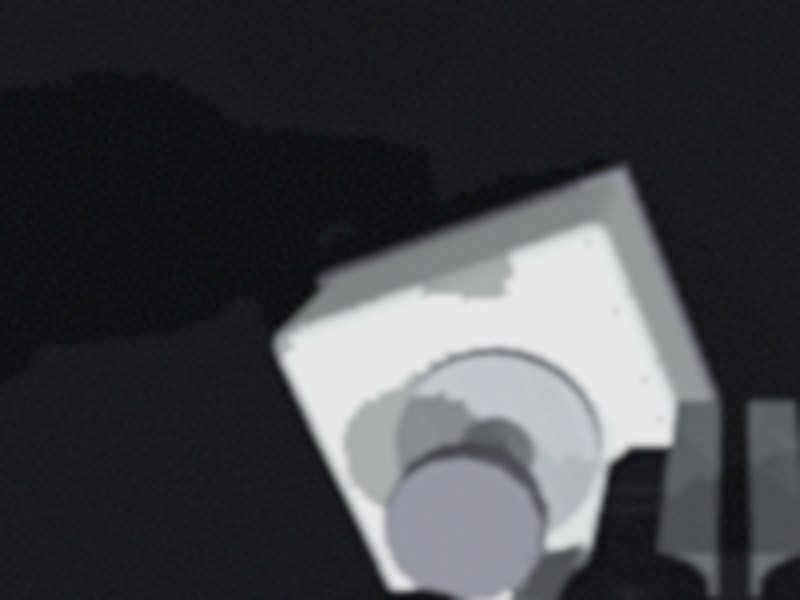

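```bash
cat > m.py <<'E'
from fit import *
K=r.get_calibration('wrist')['intrinsics']
def L2(f):
    a=np.load(f);return (K,a[:,:3],a[:,3])
A=L2('w5.npy');Bc=L2('w6.npy')
a=lambda x,y:(A,u((x,y),5,270,170));b=lambda x,y:(Bc,u((x,y),4,90,150))
print('head',tri(a(403,482),b(464,527)))
print('all',tri(a(403,482),b(464,527),tc(220,432),sc(256,142)))
print('c1',tri(a(80,250),b(275,335)),'c2',tri(a(512,103),b(603,225)))
print('fin',tri(a(446,615),tc(214,361),sc(343,152)))
E
python3 m.py | tail -4
```

```text
head (array([0.50381069, 0.32502295, 0.10952715]), [np.float64(0.0001723357127994285), np.float64(0.00017233571279945268)])
all (array([0.50317623, 0.32435963, 0.11140404]), [np.float64(0.00033381958890956923), np.float64(0.0012208485142481912), np.float64(0.002222345752393705), np.float64(0.0018521687273391808)])
c1 (array([0.47262349, 0.27581344, 0.06419014]), [np.float64(0.00037511917312538744), np.float64(0.00037511917312528503)]) c2 (array([0.45336734, 0.35648203, 0.06540652]), [np.float64(0.0005058035415997824), np.float64(0.0005058035415997214)])
fin (array([0.53616647, 0.33149393, 0.10180635]), [np.float64(0.0024730996979679914), np.float64(0.0021201579882467285), np.float64(0.0014757373858271564)])
```

Request:
{"op": "move_arm", "data": {
  "series": [-0.02, -0.018, 0, -0.007, -0.004, 0, -0.023, -0.02, 0.01, -0.007, -0.003, 0, -0.02, -0.017, 0.02, 0, 0, 0, -0.001, -0.001, 0.02, 0, 0, 0, 0, 0, 0.015, 0, 0, 0, 0, 0, 0, 0, 0, 0]
}}

```text
time_s: 7.85
tcp_pos: [0.5057, 0.3105, 0.1512]
tool_rot: [-0.001, 0.063, 0.998, -0.003]
ft_force: [0.1, -0.2, -0.1]
width: -0.0003
```

```bash
python3 -c "
from h import *
delta([.5035,.324,.12])"
```

```text
t 7.85 tcp [0.5057 0.3105 0.1512] F [ 0.08 -0.21 -0.07] w -0.0003 delta tool [0.0038 0.0133 0.0311] |d| 0.034
axes [[-0.992, 0.127, 0.001], [0.127, 0.992, -0.006], [-0.002, -0.006, -1.0]]
```

Request:
{"op": "move_arm", "data": {
  "series": [0.002, 0.007, 0.005, 0, 0, 0, 0.002, 0.006, 0.01, 0, 0, 0, 0, 0, 0.01, 0, 0, 0, 0, 0, 0.003, 0, 0, 0, 0, 0, 0, 0, 0, 0]
}}

```text
time_s: 8.35
tcp_pos: [0.5037, 0.3233, 0.1227]
tool_rot: [-0.0, 0.064, 0.998, -0.003]
ft_force: [-0.5, -0.0, 0.6]
width: -0.0
```

```bash
python3 -c "
from h import *
delta([.5035,.324,.114])
cv2.imwrite('pics/side7.png',r.get_image('side'));cv2.imwrite('pics/wrist7.png',r.get_image('wrist'))
crop(cv2.imread('pics/side7.png'),230,90,330,190,8,'pics/side7c.png')"
```

```text
t 8.35 tcp [0.5037 0.3233 0.1227] F [-0.52 -0.01  0.55] w -0.0 delta tool [0.0003 0.0007 0.0086] |d| 0.0087
axes [[-0.992, 0.129, -0.0], [0.129, 0.992, -0.006], [-0.001, -0.006, -1.0]]
```

View pics/side7c.png

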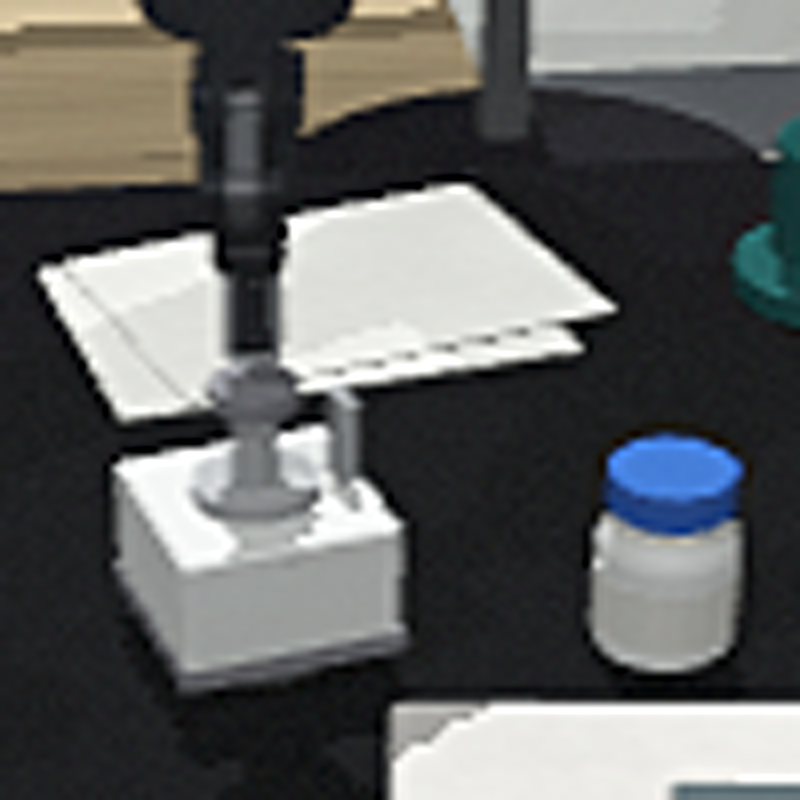

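View pics/wrist7.png

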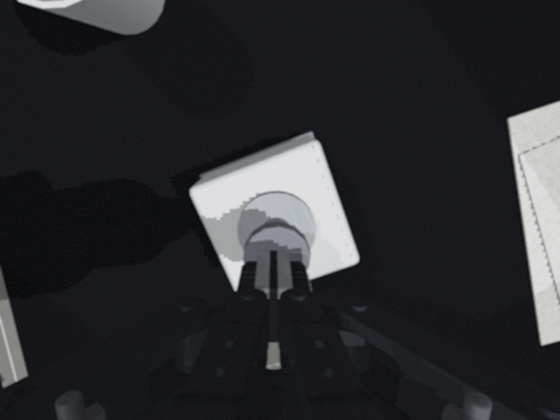

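The fingers are centred over the head. Now I'll go down in small steps to find where contact starts.

Request:
{"op": "move_arm", "data": {
  "series": [0, 0, 0.003, 0, 0, 0, 0, 0, 0.002, 0, 0, 0, 0, 0, 0, 0, 0, 0]
}}

```text
time_s: 8.75
tcp_pos: [0.5045, 0.3237, 0.1187]
tool_rot: [0.001, 0.064, 0.998, -0.002]
ft_force: [0.3, 0.4, 0.7]
width: 0.0002
```

Request:
{"op": "move_arm", "data": {
  "series": [0, 0, 0.0015, 0, 0, 0, 0, 0, 0.001, 0, 0, 0]
}}

```text
time_s: 8.95
tcp_pos: [0.5048, 0.3238, 0.1164]
tool_rot: [0.001, 0.064, 0.998, -0.002]
ft_force: [0.3, -0.2, -0.2]
width: 0.0001
```

Request:
{"op": "move_arm", "data": {
  "series": [0, 0, 0.0015, 0, 0, 0]
}}

```text
time_s: 9.05
tcp_pos: [0.5049, 0.3238, 0.1149]
tool_rot: [0.001, 0.064, 0.998, -0.002]
ft_force: [0.5, -0.2, 0.5]
width: 0.0003
```

Request:
{"op": "move_arm", "data": {
  "series": [0, 0, 0.0015, 0, 0, 0]
}}

```text
time_s: 9.15
tcp_pos: [0.5049, 0.3238, 0.1133]
tool_rot: [0.001, 0.064, 0.998, -0.002]
ft_force: [0.2, -0.3, -0.5]
width: -0.0002
```

Request:
{"op": "move_arm", "data": {
  "series": [0, 0, 0.001, 0, 0, 0]
}}

```text
time_s: 9.25
tcp_pos: [0.5049, 0.3237, 0.1121]
tool_rot: [0.001, 0.064, 0.998, -0.002]
ft_force: [0.9, -0.1, -0.0]
width: -0.0003
```

Request:
{"op": "move_arm", "data": {
  "series": [0, 0, 0.001, 0, 0, 0]
}}

```text
time_s: 9.35
tcp_pos: [0.5049, 0.3237, 0.1113]
tool_rot: [0.001, 0.064, 0.998, -0.002]
ft_force: [-1.4, -0.4, 3.1]
width: 0.0001
```

Request:
{"op": "move_arm", "data": {
  "series": [0, 0, 0.001, 0, 0, 0]
}}

```text
time_s: 9.45
tcp_pos: [0.5049, 0.3237, 0.1105]
tool_rot: [0.001, 0.064, 0.998, -0.002]
ft_force: [-0.9, -1.3, 3.2]
width: -0.0001
```

Request:
{"op": "move_arm", "data": {
  "series": [0, 0, 0.001, 0, 0, 0]
}}

```text
time_s: 9.55
tcp_pos: [0.505, 0.3238, 0.1097]
tool_rot: [0.001, 0.064, 0.998, -0.002]
ft_force: [-0.5, -0.9, 3.3]
width: 0.0001
```

Contact came at z≈0.1116, which agrees with the four-ray estimate of 0.1114. The half-way target is therefore z≈0.0996.

Request:
{"op": "move_arm", "data": {
  "series": [0, 0, 0.002, 0, 0, 0, 0, 0, 0.002, 0, 0, 0, 0, 0, 0.002, 0, 0, 0, 0, 0, 0.0015, 0, 0, 0, 0, 0, 0, 0, 0, 0]
}}

```text
time_s: 10.05
tcp_pos: [0.505, 0.3238, 0.103]
tool_rot: [0.002, 0.064, 0.998, -0.002]
ft_force: [-2.3, -0.9, 6.2]
width: 0.0002
```

```bash
python3 -c "
from h import *
for i in range(3): delta([.5035,.324,.0996]); r.get_image('top')
for n in ['side','wrist','top']: cv2.imwrite(f'pics/{n}8.png',r.get_image(n))
delta([.5035,.324,.0996])
crop(cv2.imread('pics/side8.png'),240,120,300,170,12,'pics/side8c.png')"
```

```text
t 10.05 tcp [0.505  0.3238 0.103 ] F [-2.35 -0.95  6.15] w 0.0002 delta tool [0.0015 0.0001 0.0034] |d| 0.0037
axes [[-0.992, 0.128, -0.004], [0.128, 0.992, -0.003], [0.003, -0.004, -1.0]]
t 10.1 tcp [0.505  0.3238 0.1031] F [-1.69 -0.46  6.83] w 0.0 delta tool [0.0015 0.     0.0035] |d| 0.0038
axes [[-0.992, 0.128, -0.004], [0.128, 0.992, -0.003], [0.003, -0.004, -1.0]]
t 10.15 tcp [0.505  0.3238 0.1031] F [-1.95  0.11  6.39] w -0.0005 delta tool [0.0015 0.     0.0035] |d| 0.0038
axes [[-0.992, 0.128, -0.004], [0.128, 0.992, -0.003], [0.003, -0.004, -1.0]]
t 10.35 tcp [0.505  0.3238 0.1031] F [-1.64 -1.09  6.2 ] w 0.0 delta tool [0.0015 0.0001 0.0035] |d| 0.0038
axes [[-0.992, 0.128, -0.004], [0.128, 0.992, -0.003], [0.003, -0.004, -1.0]]
```

View pics/side8c.png

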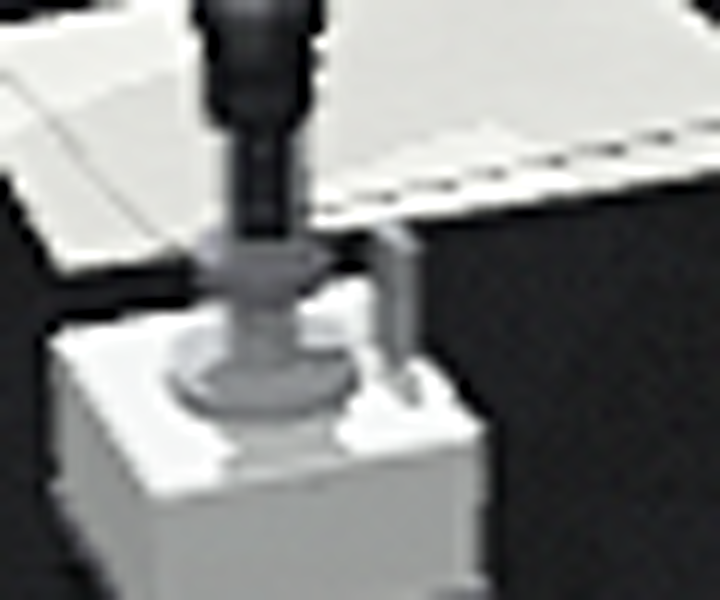

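Request:
{"op": "move_arm", "data": {
  "series": [0, 0, 0.002, 0, 0, 0, 0, 0, 0.0012, 0, 0, 0, 0, 0, 0, 0, 0, 0]
}}

```text
time_s: 10.65
tcp_pos: [0.505, 0.3238, 0.1009]
tool_rot: [0.002, 0.064, 0.998, -0.002]
ft_force: [-2.4, -1.3, 7.1]
width: -0.0
```

```bash
python3 -c "
from h import *
F=[];Z=[]
for i in range(12):
    s=r.get_state();F.append(s['ft_force']);Z.append(s['tcp_pos'][2])
    im=r.get_image(['side','wrist','top'][i%3]); cv2.imwrite('pics/%s9.png'%['side','wrist','top'][i%3],im)
print(np.mean(F,0),np.std(F,0),Z)
delta([.5035,.324,.0996])
crop(cv2.imread('pics/side9.png'),240,120,300,170,12,'pics/side9c.png')
crop(cv2.imread('pics/top9.png'),110,140,210,240,6,'pics/top9c.png')"
```

```text
[-2.29831111 -1.23207644  7.08211971] [0.34542813 0.34166767 0.4247139 ] [np.float64(0.10091766900159513), np.float64(0.10103785849114322), np.float64(0.10102754238229983), np.float64(0.10103416444028859), np.float64(0.10104348810242778), np.float64(0.1010545215699488), np.float64(0.10104065181583767), np.float64(0.10104138105440276), np.float64(0.10102715224891237), np.float64(0.10101229509737436), np.float64(0.10104665578381351), np.float64(0.10106853641826144)]
t 11.25 tcp [0.505  0.3238 0.1011] F [-1.96 -1.51  6.39] w 0.0 delta tool [0.0015 0.     0.0015] |d| 0.0021
axes [[-0.992, 0.128, -0.005], [0.128, 0.992, -0.003], [0.004, -0.004, -1.0]]
```

View pics/side9c.png

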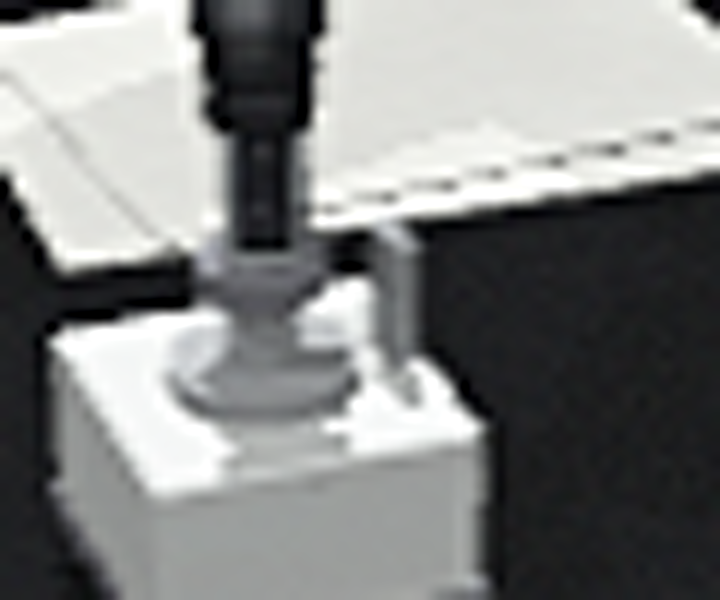

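View pics/wrist9.png

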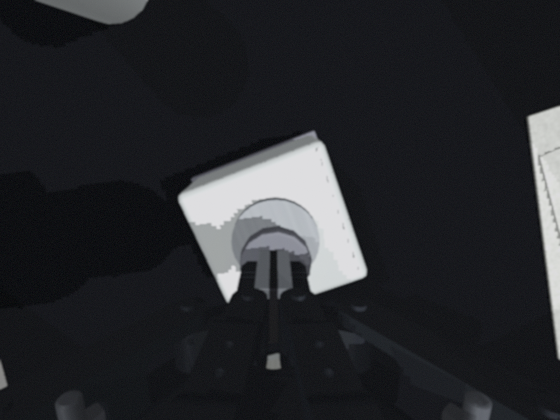

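Request:
{"op": "move_arm", "data": {
  "series": [0, 0, 0.0014, 0, 0, 0, 0, 0, 0, 0, 0, 0]
}}

```text
time_s: 11.45
tcp_pos: [0.505, 0.3238, 0.1004]
tool_rot: [0.002, 0.064, 0.998, -0.002]
ft_force: [-2.3, -1.6, 7.6]
width: -0.0
```

```bash
python3 -c "
from h import *
F=[];Z=[];I=[]
for i in range(10):
    s=r.get_state();F.append(s['ft_force']);Z.append(s['tcp_pos'][2]);I.append(r.get_image('side').astype(float))
print(np.mean(F,0),np.mean(Z),Z[-1])
im=np.mean(I,0).astype(np.uint8);cv2.imwrite('pics/side10.png',im);cv2.imwrite('pics/top10.png',r.get_image('top'))
crop(im,240,120,300,170,12,'pics/side10c.png')
S=cam('side')
for z in (.1115,.0995):print(z,proj(S,[.5033,.3235,z]),proj(S,[.5033,.3235,z-.01]))
print('fin',proj(S,[.5365,.331,.0995]))
"
```

```text
[-2.42812681 -1.2593296   7.11795702] 0.10055259666997865 0.10056721086862007
0.1115 [261.14853982 137.84204787] [261.21089066 140.93246423]
0.0995 [261.22327889 141.54648598] [261.2848152  144.59653037]
fin [272.24124972 139.72634942]
```

View pics/side10c.png

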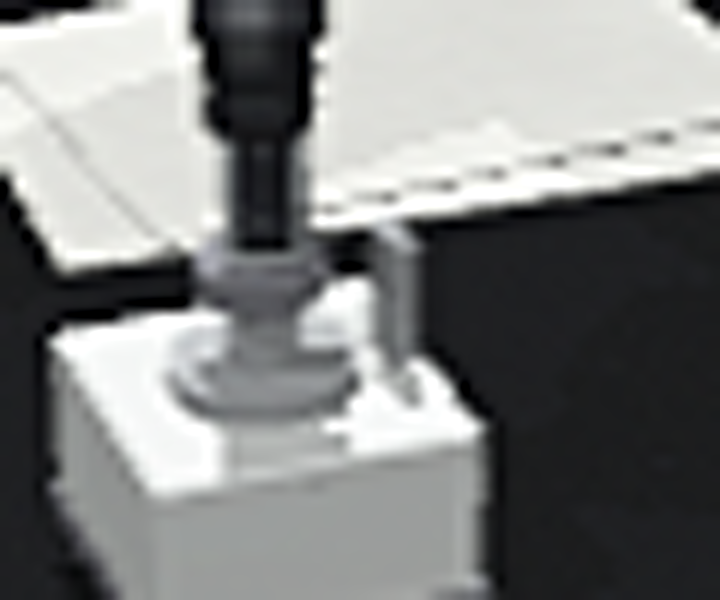

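Request:
{"op": "move_arm", "data": {
  "series": [0, 0, 0.0013, 0, 0, 0, 0, 0, 0, 0, 0, 0]
}}

```text
time_s: 12.2
tcp_pos: [0.505, 0.3238, 0.1001]
tool_rot: [0.003, 0.064, 0.998, -0.001]
ft_force: [-1.2, -1.0, 7.8]
width: 0.0002
```

```bash
python3 -c "
from h import *
F=[];Z=[];I=[]
for i in range(12):
    s=r.get_state();F.append(s['ft_force']);Z.append(s['tcp_pos'][2]);I.append(r.get_image('side').astype(float))
print(np.mean(F,0),np.mean(Z),Z[-1],s['time_s'])
im=np.mean(I,0).astype(np.uint8);cv2.imwrite('pics/side11.png',im)
a=np.mean([cv2.imread(f'pics/side{k}.png') for k in (0,1,2)],0).mean(2).astype(np.float32);b=im.mean(2).astype(np.float32)
# brightness along vertical columns, head lower edge
for c in (257,258,259,264,265,266): print(c,a[134:156,c].round().astype(int).tolist(),'\n   ',b[134:156,c].round().astype(int).tolist())
"
```

```text
[-2.47377688 -1.05973796  7.50921273] 0.10020058010857169 0.1001993812417435 12.75
257 [254, 255, 200, 180, 190, 155, 96, 103, 41, 28, 10, 196, 255, 239, 238, 240, 246, 200, 193, 139, 137, 251] 
    [222, 220, 220, 220, 255, 198, 173, 171, 170, 106, 78, 115, 252, 214, 214, 221, 130, 131, 169, 136, 110, 219]
258 [254, 248, 178, 184, 191, 195, 102, 112, 77, 65, 60, 235, 237, 213, 213, 215, 205, 157, 163, 152, 136, 194] 
    [173, 171, 171, 170, 214, 155, 139, 151, 136, 108, 82, 70, 211, 189, 190, 171, 138, 138, 139, 139, 111, 163]
259 [255, 217, 180, 186, 190, 198, 131, 110, 103, 115, 112, 198, 162, 159, 160, 162, 144, 164, 167, 160, 140, 182] 
    [76, 76, 75, 73, 83, 84, 81, 117, 105, 104, 88, 81, 119, 124, 125, 114, 124, 141, 141, 134, 115, 152]
264 [255, 204, 180, 187, 191, 204, 100, 105, 93, 98, 150, 209, 162, 138, 141, 142, 144, 169, 167, 156, 137, 188] 
    [90, 91, 93, 71, 74, 76, 73, 111, 98, 109, 84, 76, 102, 121, 121, 104, 108, 146, 143, 131, 113, 162]
265 [254, 236, 179, 186, 195, 177, 97, 104, 67, 25, 255, 255, 220, 206, 209, 212, 155, 165, 168, 149, 132, 205] 
    [124, 133, 136, 96, 124, 95, 99, 102, 88, 92, 73, 55, 200, 186, 191, 107, 110, 146, 143, 125, 108, 179]
266 [253, 252, 216, 182, 178, 116, 97, 82, 30, 37, 255, 255, 238, 219, 221, 241, 229, 162, 168, 134, 159, 208] 
    [210, 233, 240, 185, 254, 91, 81, 90, 84, 69, 51, 208, 223, 197, 207, 108, 110, 147, 145, 111, 133, 179]
```

The plunger is held at z≈0.1002, which is 11.3–12 mm of travel, with 7.5 N steady. I'll do one last check of the whole scene before handing in.

```bash
python3 -c "
from h import *
im=r.get_image('top');cv2.imwrite('pics/top12.png',im)
s=cv2.imread('pics/side11.png');cv2.imwrite('pics/both12.png',np.hstack([cv2.resize(im,(400,300)),cv2.resize(s,(400,300))]))
crop(s,240,120,300,170,12,'pics/side12c.png')"
```

```text
(no output)
```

View pics/both12.png

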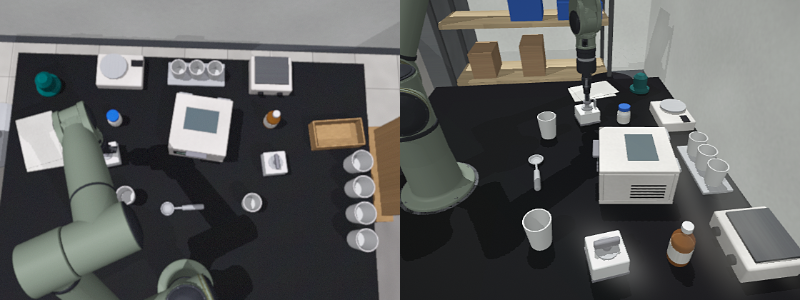

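View pics/side12c.png

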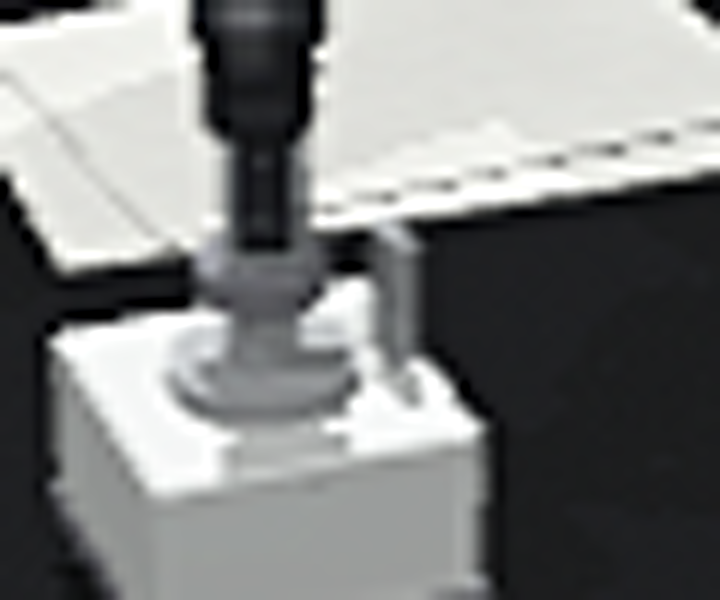

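The lid is flat, and the cups, jar and bottle are where they were. The head is held down beside the fin. Handing in.

```bash
python3 -c "
from h import *
delta([.505,.3238,.1])
print(r.hand_in())"
```

```text
t 12.85 tcp [0.505  0.3238 0.1002] F [-2.52 -1.12  8.17] w 0.0002 delta tool [-0.      0.      0.0002] |d| 0.0002
axes [[-0.992, 0.128, -0.006], [0.128, 0.992, -0.003], [0.005, -0.003, -1.0]]
the job is handed in; nothing more can be done
None
```

I closed the shaker lid first, then pressed the plunger to about half-way and handed the job in at 12.85 s while still holding it there.

- **Lid:** I pushed it down along its arc with the shut fingers, at about 2 N in the readings between moves. The last push stopped at z = 0.132 m with 22 N on the wrist. A side picture after backing off shows the lid flat with no gap.
- **Plunger depth:** Contact came between z = 0.1113 and 0.1121 m, and it is held at a steady z = 0.1002 m. That is about 11.1 to 11.9 mm of travel by height.
- **Plunger force:** The force averaged 7.5 N, which by the given spring figures means about 12.2 mm. The last single reading was 8.2 N, with noise of about 0.4 N. The plunger was never pressed deeper than this.
- **Level with the fin:** Pictures alone could not settle this. At about 3 mm per pixel in the side view they only agree roughly, and my two camera estimates of the released head height differed by 4 mm (0.110 and 0.114 m). I relied on contact height and force instead.
- **Other objects:** The cups, jar and bottle look undisturbed in the last pictures.

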